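# Put three misfiled truck parts back into their own stock bins

## Task

The bearing, the wheel nut and the brake pad have each been put away in the wrong stock bin: put each one back, lying flat as it does now, in the front compartment of the bin whose rear is stocked with its own kind. A front compartment has room for only one of them, so park a part on the way in the empty metal tray or another free spot. Do not shift the tape roll, the tin or the small white carton.

Things in the scene. Friction and masses are not known exactly. Their poses are not given: they have to be found in the camera images.
- bearing: misfiled ball bearing: plain steel ring, outside diameter 58 mm, bore 28 mm, 24 mm high, lying flat, 0.24 kg. Origin at the centre of its underside, z up its axis. Starts in the front compartment of pad_bin.
- nut: misfiled wheel nut, rust-brown: hexagon 30 mm across flats (34.6 across corners) on a round foot flange 41 mm in diameter, 8 mm high; 34 mm high in all, 20 mm hole, 0.18 kg, standing on its flange. Origin at the centre of its underside, z up; two flats face its own +x and -x, the others every 60 degrees. Starts in the front compartment of bearing_bin.
- pad: misfiled disc brake pad: steel plate 48 (x) by 92 (y) by 6 mm with a brownish grey friction lining 48 by 80 by 13 mm on top, 19 mm high in all, lying flat, lining up, 0.32 kg. Origin at the centre of its underside, long side along its own y. Starts in the front compartment of nut_bin, its long side across the bin to about 7 degrees.
- bearing_bin: fixed black stock bin, 268 (x) by 131 mm. Rear compartment full of bearings (fixed, top at most 51 mm). Origin: on the bench under the centre of its front compartment, which lies to the bin's -x and is 136 (x) by 125 mm (y) inside, floor 3 mm thick. Heights over bench: front lip 28, divider behind it 35, other walls 45 mm. The bearing belongs in front; the nut is there now.
- nut_bin: fixed black stock bin, 268 (x) by 131 mm. Rear compartment full of wheel nuts (fixed, top at most 51 mm). Origin: on the bench under the centre of its front compartment, which lies to the bin's -x and is 136 (x) by 125 mm (y) inside, floor 3 mm thick. Heights over bench: front lip 28, divider behind it 35, other walls 45 mm. The nut belongs in front; the brake pad is there now.
- pad_bin: fixed black stock bin, 268 (x) by 131 mm. Rear compartment full of brake pads (fixed, top at most 51 mm). Origin: on the bench under the centre of its front compartment, which lies to the bin's -x and is 136 (x) by 125 mm (y) inside, floor 3 mm thick. Heights over bench: front lip 28, divider behind it 35, other walls 45 mm. The brake pad belongs in front; the bearing is there now.
- tray: an empty bare-metal tray, 150 mm square, rim 14 mm high, floor 2 mm thick, standing in line with the bins, fixed; origin under its centre. A free spot to park a part.
- tape_roll: bystander: a roll of masking tape lying flat on the bench among the bins, in the middle, outside diameter 64 mm, 24 mm high, loose; origin at the centre of its underside.
- grease_tin: bystander: a round metal tin with a lid, 52 mm in diameter, 58 mm high, standing loose between the two outermost of the bins and tray on the left; origin at the centre of its underside.
- carton: bystander: a small white carton, 84 mm (x) by 60 mm (y) by 44 mm high, loose between the two outermost of the bins and tray on the right; origin at the centre of its underside.
There are look-alikes about, which are no part of the job. What is shaped like the bearing but blue or red is not meant.

How it is judged:
By the outcome, as a careful person would: the job done as asked, in the order asked, and still so for the second after the job is handed in, with the robot touching nothing.
It also fails if it takes over 120 s, if anything falls off the work surface, if the arm or the gripper's body presses on something with over 40 N, if the wrist force passes 120 N, or if a joint passes its speed limit or range.

## Robot

A 7-joint arm with a two-finger parallel gripper is mounted at the origin on the work surface. World frame = base frame: x ahead of the robot, y to its left, z up, the work surface at z = 0. Lengths are in m, angles in rad, forces in N, time in s.
With the tool pointing down it reaches from about 0.425 to 0.925 m from the base axis. Payload 6.8 kg.
Tool frame: the origin (TCP) lies at the centre of the arm's flange, where the gripper is bolted on; the fingertips stand 173 mm ahead of it and the grasp point (between the pads) lies 155 mm ahead of it; z points along the fingers, y is the direction in which the jaws open and shut (so a half turn about z gives the same grasp; the last joint's range is limited). The gripper opens to 85 mm and grips with 20 to 120 N. Pads are 22 mm wide; open, the fingers measure 114 mm over their backs; the gripper's body (76 mm by 85 mm) begins 54 mm behind the grasp point. The pads swing forward as they close: fully open they stand 13 mm farther back than shut.
Start: joints at [1.115, 0.477, 0.022, 1.555, -0.011, 1.109, -0.083], TCP at [0.23, -0.635, 0.405] pointing down, gripper open.
Joint ranges: [-2.96, 2.96], [-0.34, 2.1], [-1.41, 1.46], [0.24, 2.44], [-1.37, 4.51], [0.17, 1.92], [-2.96, 2.96]. Speed limits (rad/s): [2.39, 2.39, 3.14, 3.14, 3.14, 3.14, 3.14].

## Interface

Orientations are given as a rotation vector (axis times angle).
In Python, from bench import readout, grab_frame, camera_model, r gives the robot as it stands.
- The arm moves only by the tool apply_moves, never from a script. Its argument "deltas" is a list of rows, each an object with "xyz": the shift along the world's x, y, z in m, a list of three; "turn": the turn about the world's z in rad. In form: [{"xyz": [dx, dy, dz], "turn": turn}, ...]. A call has 1 to 12 rows; each row shifts and turns the commanded pose from where the row before left it; what a row does not reach is not made up. A row lasts 1/12 s, in which the tool goes at most 41.7 mm and 7.16 degrees, less where a joint would pass 70% of its speed; a pose out of reach is approached as far as the arm can. A call with a gripper value outside its range is refused whole. "claw" is the gripper's target within -1 to 1 (shut at 1, half-way at 0, fully open at -1), set as the call begins (left out, the last holds). The fingers move at their own pace and stop on an object; "squeeze" is the grip in N (left out, the last holds). Time passes only in rows, so rows that do not move let the fingers close. It gives the time, the measured TCP pose, the force and the opening at its end, in the units of the state.
- readout.get_obs(): the state, without advancing time (a new reading comes with each control period).
- grab_frame(name): name is "scene" or "top" or "wrist"; returns the picture (400x640x3 uint8, red, green, blue); there is no depth.
- camera_model(name): a dict with "intrinsics" (3x3 intrinsics, pixels), "R" (3x3) and "t" (3): a world point X has camera coordinates R X + t. Camera axes: x right, y down, z forward; pixel columns grow to the right and rows downward; lengths in m; the calibration is good to about 2 mm. The wrist camera is an equidistant fisheye: a pixel r from the principal point sees the ray r / f radians off the axis. A picture is of the moment at which its call begins: read the wrist's pose just before it. camera_model takes no time and is no camera call; for the wrist camera it gives the pose at the moment of the call.
- r.hand_in(): hands the job in, once; it reports no verdict.
The state is a dict: "clock": time; "joints": joint angles; "qvel": joint speeds; "tau": joint torques, N m; "tcp_pos": TCP position; "orientation": TCP orientation; "contact_force": force on the tool from outside, world axes, zero at the start; "moment": the same for the moment, N m; "grip_width": finger opening in m.
Only numpy, scipy, OpenCV 4.12 (cv2) and the standard library are available. Lean on these libraries where they do the work, as an engineer would, in place of code of your own. Each camera call takes 0.05 s, during which the arm holds its last target.

## Working session

There is one attempt and no reset: what is moved stays moved. The work goes in short steps, Python scripts to look and compute and a tool call to move; the robot and the scene stay as the last step left them, time stands still between calls to the robot, and variables do not carry over. Pictures are saved under pics/ and viewed, and the job is handed in when it is done.

Besides the shell and the picture viewer there is one more tool, called after "Request:" as a command line: name --argument value ..., lists and objects as JSON in quotes. apply_moves: Moves the arm, as the interface text tells. Its arguments: {"type":"object","properties":{"deltas":{"type":"array"},"claw":{"type":"number"},"squeeze":{"type":"number"}},"required":["deltas"]}

```bash
mkdir -p pics; ls
python3 - <<'E'
from bench import readout, grab_frame, camera_model, r
import cv2
print(readout.get_obs())
for n in ["scene","top"]:
    im=grab_frame(n); cv2.imwrite(f"pics/{n}0.png",im[:,:,::-1])
    m=camera_model(n); print(n,m)
E
```

```text
pics
{'clock': 0.0, 'joints': array([ 1.11490104,  0.47781177,  0.02238305,  1.5564304 , -0.01149284,
        1.10931359, -0.08308982]), 'qvel': array([-1.19027447e-03,  2.51876381e-04,  7.75661365e-04,  7.57570593e-05,
       -1.76978789e-04, -1.24555784e-03, -3.15309616e-04]), 'tau': array([ 2.62749118e-04, -5.96444356e+01,  1.60785310e+00, -2.81201237e+01,
        1.24364629e-02,  9.13012773e-03,  2.80760912e-05]), 'tcp_pos': array([ 0.22995176, -0.6343381 ,  0.40372734]), 'orientation': array([-3.09246687e+00, -5.43254659e-01,  7.48223242e-04]), 'contact_force': array([0.07874012, 0.73228533, 0.27486384]), 'moment': array([-0.01050764,  0.02207341, -0.01478848]), 'grip_width': 0.08543247414218474}
scene {'intrinsics': array([[384.35099013,   0.        , 316.57789774],
       [  0.        , 384.35099013, 200.29338129],
       [  0.        ,   0.        ,   1.        ]]), 'R': array([[ 0.52608441,  0.85032586, -0.01345784],
       [ 0.4794176 , -0.30960503, -0.82115985],
       [-0.70242007,  0.42554747, -0.57053956]]), 't': array([-0.22702053, -0.18233041,  1.34705911])}
top {'intrinsics': array([[414.99511581,   0.        , 322.26458859],
       [  0.        , 414.99511581, 198.89916845],
       [  0.        ,   0.        ,   1.        ]]), 'R': array([[ 0.08054007, -0.9967486 ,  0.00235006],
       [-0.97624262, -0.07935851, -0.20162484],
       [ 0.20115577,  0.01394465, -0.97946001]]), 't': array([-0.02214862,  0.46545815,  0.94224131])}
```

View pics/scene0.png

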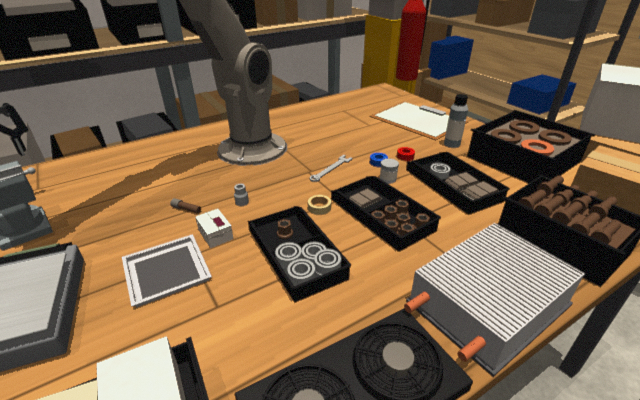

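View pics/top0.png

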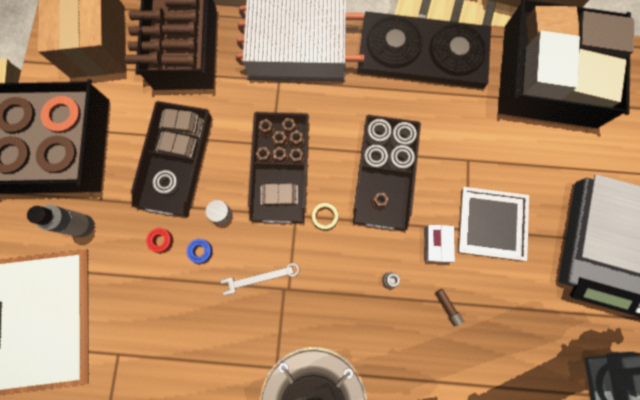

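The top view shows pad_bin at the left with the bearing at (164,181). nut_bin is in the middle with the pad at (279,194), bearing_bin is to its right with the rust nut at (380,199), and the tray is at (493,224).

Possible confusions:
- **Bearing:** steel ring at (164,181), chosen. Not the blue ring (199,251), the red ring (158,240), the rear stock rings near (390,140) or the tape roll (325,216).
- **Nut:** rust-brown nut at (380,199), chosen. Not the grey nut-like part (391,280) or the rear stock nuts near (280,140).
- **Pad:** at (279,194), chosen. Not the rear stock pads near (180,133).

Next I'll check close crops.

```bash
cat > h.py <<'E'
import numpy as np, cv2
from bench import readout, grab_frame, camera_model, r
def ray(m,p):
    K=np.array(m['intrinsics']);R=np.array(m['R']);t=np.array(m['t'])
    d=R.T@np.linalg.solve(K,[p[0],p[1],1.0]); return -R.T@t,d
def onz(m,p,z):
    o,d=ray(m,p); return o+d*(z-o[2])/d[2]
def proj(m,X):
    c=np.array(m['R'])@np.array(X)+np.array(m['t']); q=np.array(m['intrinsics'])@c; return q[:2]/q[2]
E
python3 - <<'E'
import cv2,numpy as np
im=cv2.imread('pics/top0.png')
c=[im[95:235,x:x+100] for x in(125,235,340)]
cv2.imwrite('pics/crops0.png',cv2.resize(np.hstack(c),(795,371),interpolation=cv2.INTER_CUBIC))
E
```

```text
(no output)
```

View pics/crops0.png

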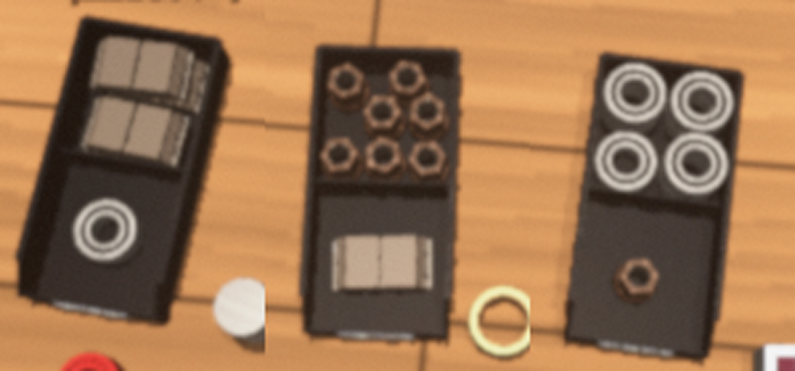

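Run:
```python
from h import *
m=camera_model('top'); R=m['R'];print('C',-R.T@m['t'])
im=cv2.imread('pics/top0.png'); 
hsv=cv2.cvtColor(im,cv2.COLOR_BGR2HSV)
for n,(x,y,w,h) in dict(pad=(125,95,92,128),nut=(240,104,75,125),bea=(345,108,83,128)).items():
    c=hsv[y:y+h,x:x+w]; mask=((c[:,:,1]<110)|(c[:,:,2]<90)).astype(np.uint8)*255
    mask=cv2.morphologyEx(mask,cv2.MORPH_CLOSE,np.ones((5,5)));mask=cv2.morphologyEx(mask,cv2.MORPH_OPEN,np.ones((7,7)))
    cs,_=cv2.findContours(mask,0,2); k=max(cs,key=cv2.contourArea); k=cv2.convexHull(k)
    a=cv2.approxPolyDP(k,4,True)[:,0]+[x,y]
    print(n)
    for p in a: print(p, onz(m,p,.045)[:2].round(3), onz(m,p,.028)[:2].round(3), onz(m,p,0)[:2].round(3))
def blob(n,x,y,w,h,f,z):
    c=im[y:y+h,x:x+w].astype(int); hs=hsv[y:y+h,x:x+w].astype(int)
    mask=f(c,hs).astype(np.uint8)*255
    cs,_=cv2.findContours(mask,0,2); k=max(cs,key=cv2.contourArea)+[x,y]
    rr=cv2.minAreaRect(k.astype(np.float32)); (cx,cy),rad=cv2.minEnclosingCircle(k.astype(np.float32))
    print(n,cv2.contourArea(k),rr,(cx,cy),rad,onz(m,rr[0],z).round(4))
    bp=[onz(m,p,z)[:2] for p in cv2.boxPoints(rr)]; print(np.round(bp,4).tolist())
blob('bearing',145,160,40,40,lambda c,h:h[:,:,2]>110,.027)
blob('nut',368,186,25,26,lambda c,h:(h[:,:,2]>70)&(h[:,:,1]>80),.037)
blob('pad',255,178,48,32,lambda c,h:h[:,:,2]>80,.022)
blob('tray',455,182,80,85,lambda c,h:(h[:,:,1]<60)&(h[:,:,2]>60),.014)
blob('tin',202,195,32,30,lambda c,h:(h[:,:,1]<60)&(h[:,:,2]>120),.058)
blob('tape',308,198,36,36,lambda c,h:(h[:,:,1]>40)&(c[:,:,1]>190),.024)
blob('carton',422,220,34,46,lambda c,h:(h[:,:,1]<70)&(h[:,:,2]>120),.044)
```

```text
C [0.26664666 0.00172224 1.01678765]
pad
[156 103] [0.677 0.451] [0.684 0.459] [0.696 0.472]
[203 109] [0.671 0.331] [0.678 0.337] [0.69  0.347]
[210 116] [0.654 0.311] [0.661 0.317] [0.672 0.326]
[187 215] [0.401 0.332] [0.404 0.338] [0.408 0.347]
[132 205] [0.415 0.466] [0.417 0.474] [0.422 0.487]
nut
[306 114] [0.679 0.073] [0.686 0.075] [0.698 0.077]
[303 221] [0.409 0.057] [0.412 0.058] [0.416 0.059]
[251 220] [0.402 0.179] [0.404 0.183] [0.408 0.188]
[255 113] [0.671 0.201] [0.678 0.204] [0.69 0.21]
bea
[367 116] [ 0.686 -0.079] [ 0.693 -0.08 ] [ 0.705 -0.082]
[418 123] [ 0.678 -0.206] [ 0.685 -0.21 ] [ 0.697 -0.216]
[405 229] [ 0.41  -0.185] [ 0.412 -0.188] [ 0.416 -0.193]
[354 223] [ 0.414 -0.064] [ 0.417 -0.065] [ 0.421 -0.067]
bearing 413.5 ((164.25, 181.25), (21.920310974121094, 24.041629791259766), 45.0) (164.22413635253906, 181.29310607910156) 12.227753639221191 [0.4826 0.4059 0.027 ]
[[0.4775, 0.4453], [0.5238, 0.4106], [0.4877, 0.3665], [0.4421, 0.4013]]
nut 187.5 ((379.5, 199.5), (15.0, 17.0), 90.0) (379.5, 200.0) 9.013978004455566 [ 0.4776 -0.122   0.037 ]
[[0.4944, 
[... 353 characters left out ...]
70703), 7.125016689300537) (494.5, 223.5) 47.56584167480469 [ 0.4457 -0.4073  0.014 ]
[[0.3694, -0.312], [0.5326, -0.3295], [0.5242, -0.5054], [0.3619, -0.4824]]
tin 351.0 ((216.5, 210.5), (21.0, 21.0), 90.0) (216.5, 210.5) 11.068072319030762 [0.4158 0.2602 0.058 ]
[[0.4387, 0.2882], [0.4427, 0.2389], [0.3931, 0.2326], [0.3892, 0.2813]]
tape 490.5 ((324.5, 215.5), (25.0, 25.0), 90.0) (324.5, 215.125) 13.02951431274414 [0.4301 0.0072 0.024 ]
[[0.4583, 0.04], [0.4633, -0.0208], [0.4021, -0.0253], [0.3972, 0.0347]]
carton 926.5 ((440.5, 243.5), (37.0, 27.0), 90.0) (440.5, 243.0) 21.914705276489258 [ 0.3825 -0.2691  0.044 ]
[[0.4237, -0.2363], [0.4289, -0.3], [0.3421, -0.3014], [0.337, -0.2389]]
```

Request:
apply_moves --deltas '[{"xyz": [0.016,0.035,0],"turn": -0.035},{"xyz": [0.016,0.035,0],"turn": -0.035},{"xyz": [0.016,0.035,0],"turn": -0.035},{"xyz": [0.016,0.035,0],"turn": -0.035},{"xyz": [0.016,0.035,0],"turn": -0.035},{"xyz": [0.016,0.035,0],"turn": -0.035},{"xyz": [0.016,0.035,0],"turn": -0.035},{"xyz": [0.016,0.035,0],"turn": -0.035},{"xyz": [0.016,0.035,0],"turn": -0.035},{"xyz": [0.016,0.035,0],"turn": -0.035},{"xyz": [0.016,0.035,0],"turn": -0.035},{"xyz": [0.016,0.035,0],"turn": -0.035}]' --claw -0.2

```text
clock: 1.1
tcp_pos: [0.4222, -0.2127, 0.4046]
orientation: [3.139, -0.116, -0.0]
contact_force: [0.6, -0.3, -0.5]
grip_width: 0.0513
```

Request:
apply_moves --deltas '[{"xyz": [0.016,0.03,0],"turn": 0},{"xyz": [0.016,0.03,0],"turn": 0},{"xyz": [0.016,0.032,0],"turn": 0},{"xyz": [0,0,0],"turn": 0},{"xyz": [0,0,0],"turn": 0}]'

```text
clock: 1.52
tcp_pos: [0.4707, -0.1205, 0.4045]
orientation: [-3.139, 0.106, 0.001]
contact_force: [-0.6, -0.5, 0.4]
grip_width: 0.0511
```

```bash
cat >> h.py <<'E'
def wonz(m,p,z):
    K=np.array(m['intrinsics']);R=np.array(m['R']);t=np.array(m['t'])
    u=(p[0]-K[0,2])/K[0,0]; v=(p[1]-K[1,2])/K[1,1]; th=np.hypot(u,v)
    s=np.sin(th)/th if th>1e-9 else 1.0
    d=R.T@np.array([u*s,v*s,np.cos(th)]); o=-R.T@t
    return o+d*(z-o[2])/d[2]
def wproj(m,X):
    K=np.array(m['intrinsics']);c=np.array(m['R'])@np.array(X)+np.array(m['t'])
    rr=np.hypot(c[0],c[1]);th=np.arctan2(rr,c[2]);k=th/rr if rr>1e-9 else 0
    return np.array([K[0,0]*c[0]*k+K[0,2],K[1,1]*c[1]*k+K[1,2]])
def pose():
    from scipy.spatial.transform import Rotation as Ro
    o=readout.get_obs(); M=Ro.from_rotvec(o['orientation']).as_matrix()
    print('t',round(o['clock'],2),'tcp',np.round(o['tcp_pos'],4),'jawdeg',round(np.degrees(np.arctan2(M[1,1],M[0,1])),2),'w',round(o['grip_width'],4),'F',np.round(o['contact_force'],1)); return o
def rect(m,cen,half,step,z,im,name):
    """metric bird view at height z: x up, y left"""
    n=int(2*half/step); 
    out=np.zeros((n,n,2),np.float32)
    for i in range(n):
        for j in range(n):
            out[i,j]=wproj(m,[cen[0]+half-i*step,cen[1]+half-j*step,z])
    cv2.imwrite(name,cv2.remap(im[:,:,::-1].copy(),out[:,:,0],out[:,:,1],cv2.INTER_LINEAR))
E
python3 - <<'E'
from h import *
pose(); m=camera_model('wrist'); im=grab_frame('wrist'); cv2.imwrite('pics/w1.png',im[:,:,::-1]); print(m, -m['R'].T@m['t'])
np.save('pics/w1.npy',im)
import pickle; pickle.dump(m,open('w1.pkl','wb'))
E
```

```text
t 1.52 tcp [ 0.4707 -0.1205  0.4045] jawdeg -93.86 w 0.0511 F [-0.6 -0.5  0.4]
{'intrinsics': array([[309.70691629,   0.        , 321.76177203],
       [  0.        , 309.70691629, 202.87897851],
       [  0.        ,   0.        ,   1.        ]]), 'R': array([[-6.74555545e-02, -9.97722022e-01, -7.17508189e-04],
       [-9.48898334e-01,  6.39323624e-02,  3.09038192e-01],
       [-3.08288338e-01,  2.15271850e-02, -9.51049358e-01]]), 't': array([-0.08755671,  0.41419963,  0.52758054])} [ 0.54977408 -0.12519534  0.3736888 ]
```

View pics/w1.png

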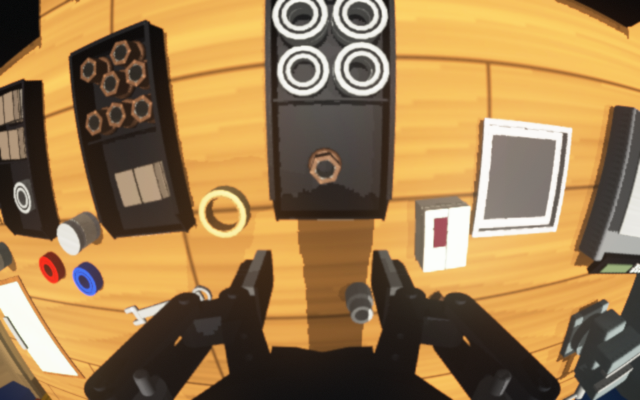

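Run:
```python
from h import *
import pickle
m=pickle.load(open('w1.pkl','rb'));im=np.load('pics/w1.npy')
rect(m,[.48,-.125],.1,.0005,.045,im,'pics/r1.png')
rect(m,[.478,-.122],.03,.0001,.037,im,'pics/r1n.png')
a=cv2.imread('pics/r1.png');b=cv2.resize(cv2.imread('pics/r1n.png'),(400,400))
cv2.imwrite('pics/r1both.png',np.hstack([a,b]))
```

```text
(no output)
```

View pics/r1both.png

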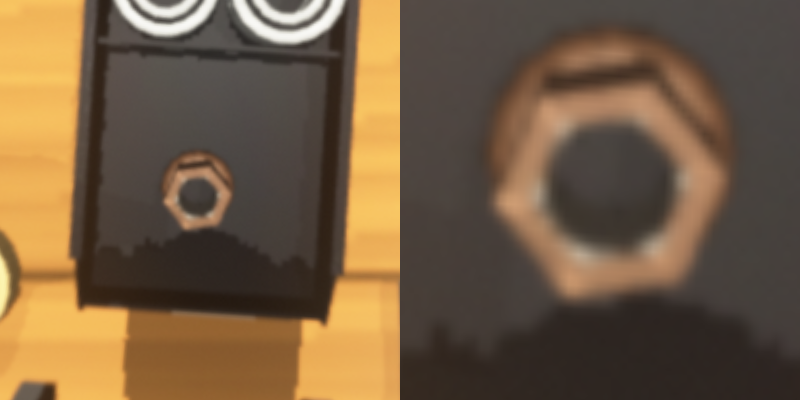

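The rectified view shows the nut top centred at about (0.4797, −0.1235). Its flat normals lie near −114°, and the jaw stands at −94°. I'll turn −20° and descend.

Request:
apply_moves --deltas '[{"xyz": [0.003,-0.001,-0.03],"turn": -0.1167},{"xyz": [0.003,-0.001,-0.03],"turn": -0.1167},{"xyz": [0.003,-0.001,-0.03],"turn": -0.1167},{"xyz": [0,0,-0.03],"turn": 0},{"xyz": [0,0,-0.03],"turn": 0},{"xyz": [0,0,-0.03],"turn": 0},{"xyz": [0,0,-0.02],"turn": 0},{"xyz": [0,0,-0.0155],"turn": 0},{"xyz": [0,0,0],"turn": 0},{"xyz": [0,0,0],"turn": 0}]'

```text
clock: 2.4
tcp_pos: [0.4783, -0.1269, 0.1887]
orientation: [3.07, -0.662, -0.003]
contact_force: [0.4, -0.2, 0.9]
grip_width: 0.0513
```

Request:
apply_moves --deltas '[{"xyz": [0,0,0],"turn": 0},{"xyz": [0,0,0],"turn": 0},{"xyz": [0,0,0],"turn": 0},{"xyz": [0,0,0],"turn": 0},{"xyz": [0,0,0],"turn": 0},{"xyz": [0,0,0],"turn": 0}]' --claw 0.6 --squeeze 40

```text
clock: 2.9
tcp_pos: [0.4796, -0.1261, 0.1906]
orientation: [3.071, -0.659, 0.004]
contact_force: [-0.8, -2.1, 7.1]
grip_width: 0.0293
```

Run:
```python
from h import *
pose(); im=grab_frame('wrist'); cv2.imwrite('pics/w2.png',im[:,:,::-1])
```

```text
t 2.9 tcp [ 0.4796 -0.1261  0.1906] jawdeg -114.23 w 0.0293 F [-0.8 -2.1  7.1]
```

View pics/w2.png

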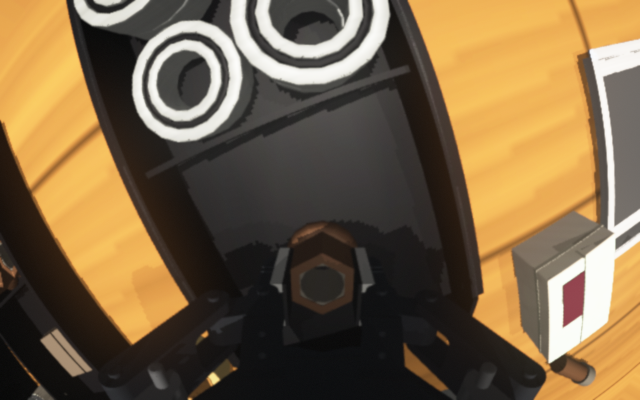

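Request:
apply_moves --deltas '[{"xyz": [0,0,0.03],"turn": 0},{"xyz": [0,0,0.035],"turn": 0},{"xyz": [0,0,0.035],"turn": 0},{"xyz": [-0.0042,-0.035,0],"turn": 0},{"xyz": [-0.0042,-0.035,0],"turn": 0},{"xyz": [-0.0042,-0.035,0],"turn": 0},{"xyz": [-0.0042,-0.035,0],"turn": 0},{"xyz": [-0.0042,-0.035,0],"turn": 0},{"xyz": [-0.0042,-0.035,0],"turn": 0},{"xyz": [-0.0042,-0.035,0],"turn": 0},{"xyz": [-0.0042,-0.035,0],"turn": 0},{"xyz": [0,0,0],"turn": 0}]'

```text
clock: 3.95
tcp_pos: [0.4421, -0.4135, 0.2899]
orientation: [3.063, -0.672, 0.002]
contact_force: [-1.2, -1.3, -1.5]
grip_width: 0.0288
```

Run:
```python
from h import *
pose(); im=grab_frame('wrist'); cv2.imwrite('pics/w3.png',im[:,:,::-1])
```

```text
t 3.95 tcp [ 0.4421 -0.4135  0.2899] jawdeg -114.74 w 0.0288 F [-1.2 -1.3 -1.5]
```

View pics/w3.png

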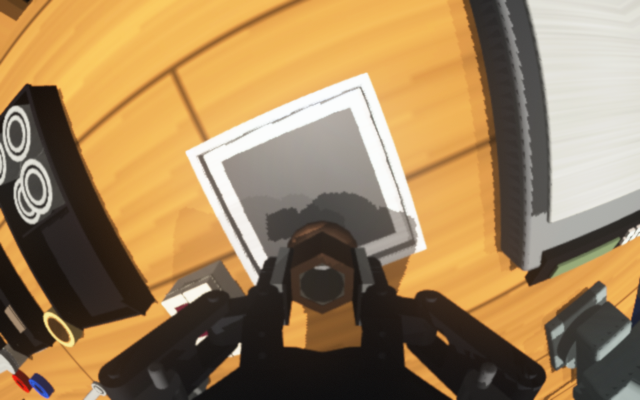

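Run:
```python
from h import *
m=camera_model('wrist')
P=[wonz(m,p,.014)[:2] for p in [(188,152),(368,75),(425,247)]]
print(np.round(P,4), (P[0]+P[2])/2)
```

```text
[[ 0.5314 -0.3259]
 [ 0.5231 -0.4861]
 [ 0.3651 -0.478 ]] [ 0.44822971 -0.40191799]
```

Request:
apply_moves --deltas '[{"xyz": [0,0.003,-0.035],"turn": 0},{"xyz": [0,0,-0.035],"turn": 0},{"xyz": [0,0,-0.02],"turn": 0},{"xyz": [0,0,-0.008],"turn": 0},{"xyz": [0,0,-0.002],"turn": 0},{"xyz": [0,0,0],"turn": 0},{"xyz": [0,0,0],"turn": 0}]'

```text
clock: 4.58
tcp_pos: [0.446, -0.402, 0.19]
orientation: [3.072, -0.657, 0.002]
contact_force: [-0.8, -0.1, -1.8]
grip_width: 0.0292
```

Request:
apply_moves --deltas '[{"xyz": [0,0,-0.0015],"turn": 0},{"xyz": [0,0,0],"turn": 0},{"xyz": [0,0,0],"turn": 0}]'

```text
clock: 4.83
tcp_pos: [0.4461, -0.4025, 0.1889]
orientation: [3.072, -0.658, 0.002]
contact_force: [-1.7, 1.8, 5.3]
grip_width: 0.0291
```

Request:
apply_moves --deltas '[{"xyz": [0,0,0],"turn": 0},{"xyz": [0,0,0],"turn": 0},{"xyz": [0,0,0],"turn": 0},{"xyz": [0,0,0.01],"turn": 0},{"xyz": [0,0,0.03],"turn": 0},{"xyz": [0,0,0.035],"turn": 0},{"xyz": [0,0,0.035],"turn": 0},{"xyz": [0,0,0],"turn": 0}]' --claw -0.1

```text
clock: 5.5
tcp_pos: [0.4474, -0.4043, 0.3054]
orientation: [3.067, -0.658, 0.017]
contact_force: [0.6, -0.4, 0.6]
grip_width: 0.0473
```

Run:
```python
from h import *
import pickle
pose(); m=camera_model('wrist'); im=grab_frame('wrist'); cv2.imwrite('pics/w4.png',im[:,:,::-1]);np.save('pics/w4.npy',im);pickle.dump(m,open('w4.pkl','wb'))
```

```text
t 5.5 tcp [ 0.4474 -0.4043  0.3054] jawdeg -114.23 w 0.0473 F [ 0.6 -0.4  0.6]
```

View pics/w4.png

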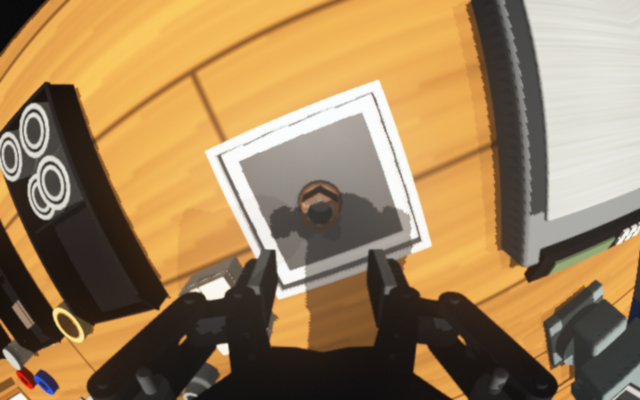

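The nut stands flat in the tray at (320,205). Next is the bearing.

Request:
apply_moves --deltas '[{"xyz": [0,0.01,0.035],"turn": 0.096},{"xyz": [0,0.02,0.03],"turn": 0.096},{"xyz": [0,0.035,0.02],"turn": 0.096},{"xyz": [0.0016,0.038,0],"turn": 0.096},{"xyz": [0.0016,0.038,0],"turn": 0.096},{"xyz": [0.0016,0.038,0],"turn": 0.096},{"xyz": [0.0016,0.038,0],"turn": 0.096},{"xyz": [0.0016,0.038,0],"turn": 0.096},{"xyz": [0.0016,0.038,0],"turn": 0.096},{"xyz": [0.0016,0.038,0],"turn": 0.096},{"xyz": [0.0016,0.038,0],"turn": 0.096},{"xyz": [0.0016,0.038,0],"turn": 0.096}]' --claw -0.85

```text
clock: 6.55
tcp_pos: [0.4591, 0.0061, 0.3823]
orientation: [2.932, 1.128, -0.001]
contact_force: [1.3, -0.7, 0.7]
grip_width: 0.0788
```

Request:
apply_moves --deltas '[{"xyz": [0.0016,0.038,0],"turn": 0.096},{"xyz": [0.0016,0.038,0],"turn": 0.096},{"xyz": [0.0016,0.038,0],"turn": 0.096},{"xyz": [0.0016,0.038,0],"turn": 0.096},{"xyz": [0.0016,0.038,0],"turn": 0.096},{"xyz": [0.0016,0.038,0],"turn": 0.096},{"xyz": [0.0016,0.038,0],"turn": 0.096},{"xyz": [0.0016,0.038,0],"turn": 0.096},{"xyz": [0.0016,0.038,0],"turn": 0},{"xyz": [0.0016,0.036,0],"turn": 0},{"xyz": [0,0,0],"turn": 0},{"xyz": [0,0,0],"turn": 0}]'

```text
clock: 7.55
tcp_pos: [0.4746, 0.3846, 0.3818]
orientation: [-2.295, -2.142, 0.002]
contact_force: [0.5, -1.2, 0.2]
grip_width: 0.0787
```

Run:
```python
from h import *
import pickle
pose(); m=camera_model('wrist'); im=grab_frame('wrist'); cv2.imwrite('pics/w5.png',im[:,:,::-1]);np.save('pics/w5.npy',im);pickle.dump(m,open('w5.pkl','wb'))
rect(m,[.48,.40],.1,.0005,.027,im,'pics/r5.png')
```

```text
t 7.55 tcp [0.4746 0.3846 0.3818] jawdeg -3.95 w 0.0787 F [ 0.5 -1.2  0.2]
```

View pics/w5.png

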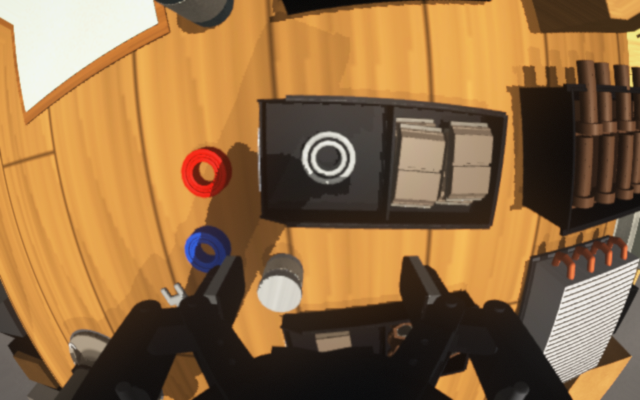

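View pics/r5.png

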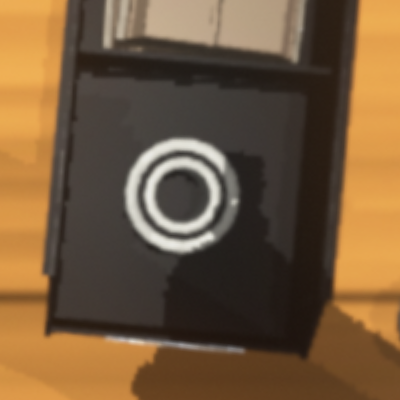

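Request:
apply_moves --deltas '[{"xyz": [0.004,0.0115,-0.03],"turn": 0},{"xyz": [0.004,0.0115,-0.03],"turn": 0},{"xyz": [0,0,-0.03],"turn": 0},{"xyz": [0,0,-0.03],"turn": 0},{"xyz": [0,0,-0.03],"turn": 0},{"xyz": [0,0,-0.025],"turn": 0},{"xyz": [0,0,-0.013],"turn": 0},{"xyz": [0,0,-0.008],"turn": 0},{"xyz": [0,0,0],"turn": 0},{"xyz": [0,0,0],"turn": 0}]'

```text
clock: 8.43
tcp_pos: [0.4844, 0.4053, 0.1876]
orientation: [2.302, 2.138, 0.002]
contact_force: [0.4, -0.2, 0.3]
grip_width: 0.0789
```

Run:
```python
from h import *
pose(); im=grab_frame('wrist'); cv2.imwrite('pics/w6.png',im[:,:,::-1])
```

```text
t 8.43 tcp [0.4844 0.4053 0.1876] jawdeg -4.24 w 0.0789 F [ 0.4 -0.2  0.3]
```

View pics/w6.png

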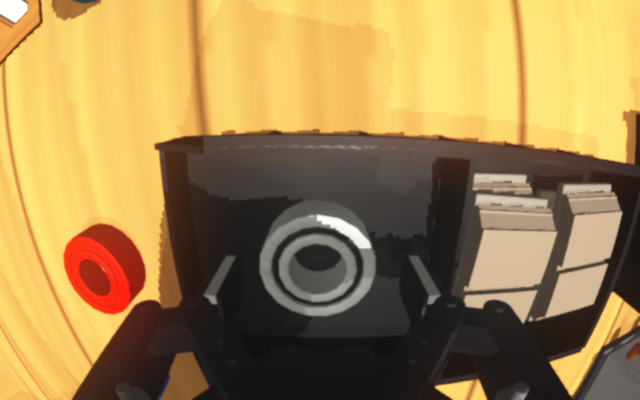

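Request:
apply_moves --deltas '[{"xyz": [0,0.002,-0.004],"turn": 0},{"xyz": [0,0,0],"turn": 0}]'

```text
clock: 8.65
tcp_pos: [0.4841, 0.408, 0.1836]
orientation: [-2.301, -2.139, -0.003]
contact_force: [-1.0, -0.3, -0.1]
grip_width: 0.079
```

Request:
apply_moves --deltas '[{"xyz": [0,0,0],"turn": 0},{"xyz": [0,0,0],"turn": 0},{"xyz": [0,0,0],"turn": 0},{"xyz": [0,0,0],"turn": 0},{"xyz": [0,0,0],"turn": 0},{"xyz": [0,0,0],"turn": 0}]' --claw 0.3

```text
clock: 9.15
tcp_pos: [0.4839, 0.4077, 0.1835]
orientation: [2.301, 2.139, 0.001]
contact_force: [-1.0, -0.8, 5.9]
grip_width: 0.0554
```

Request:
apply_moves --deltas '[{"xyz": [0,0,0.02],"turn": 0},{"xyz": [0,0,0.03],"turn": 0},{"xyz": [0,0,0.035],"turn": 0},{"xyz": [0,0,0.035],"turn": 0},{"xyz": [0,0,0],"turn": 0}]'

```text
clock: 9.57
tcp_pos: [0.4849, 0.4095, 0.3096]
orientation: [-2.301, -2.138, -0.016]
contact_force: [0.8, 1.4, -1.5]
grip_width: 0.0556
```

Run:
```python
from h import *
import pickle
pose(); m=camera_model('wrist'); im=grab_frame('wrist'); cv2.imwrite('pics/w7.png',im[:,:,::-1]);pickle.dump(m,open('w7.pkl','wb'))
rect(m,[.55,.40],.15,.0005,.045,im,'pics/r7.png')
```

```text
t 9.57 tcp [0.4849 0.4095 0.3096] jawdeg -4.2 w 0.0556 F [ 0.8  1.4 -1.5]
```

View pics/w7.png

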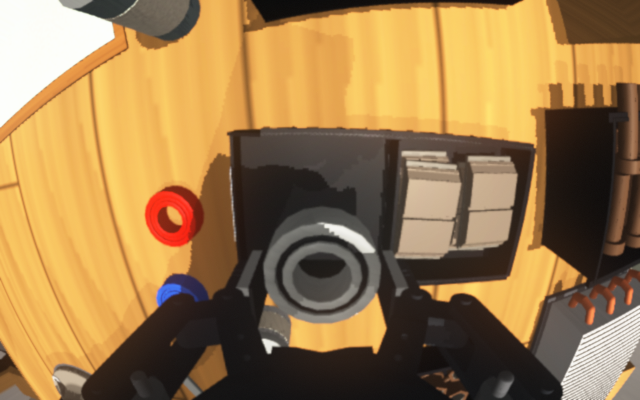

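View pics/r7.png

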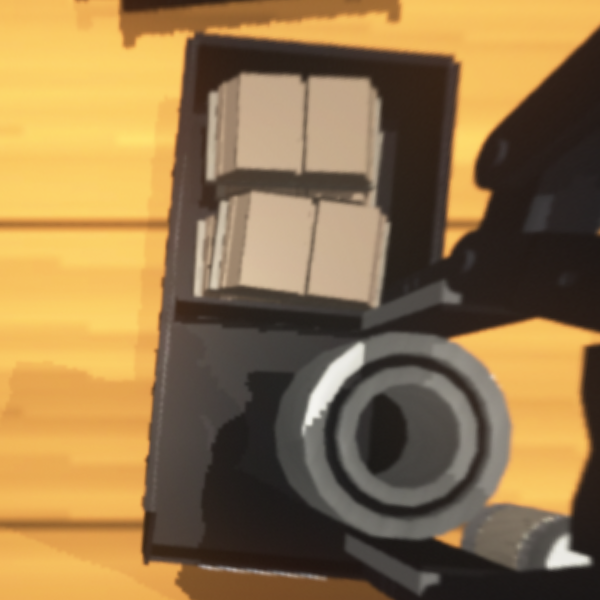

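Request:
apply_moves --deltas '[{"xyz": [0,-0.036,0],"turn": 0},{"xyz": [0,-0.036,0],"turn": 0},{"xyz": [0,-0.036,0],"turn": 0},{"xyz": [0,-0.036,0],"turn": 0},{"xyz": [0,-0.036,0],"turn": 0},{"xyz": [0,-0.036,0],"turn": 0},{"xyz": [0,-0.036,0],"turn": 0},{"xyz": [0,-0.036,0],"turn": 0},{"xyz": [0,-0.036,0],"turn": 0},{"xyz": [0,-0.036,0],"turn": 0},{"xyz": [0,-0.036,0],"turn": 0},{"xyz": [0,-0.036,0],"turn": 0}]'

```text
clock: 10.62
tcp_pos: [0.4827, -0.0267, 0.3013]
orientation: [-2.3, -2.138, 0.003]
contact_force: [0.7, -0.2, -1.9]
grip_width: 0.0559
```

Request:
apply_moves --deltas '[{"xyz": [0,-0.036,0],"turn": 0},{"xyz": [0,-0.036,0],"turn": 0},{"xyz": [0,-0.036,0],"turn": 0},{"xyz": [0,0,0],"turn": 0},{"xyz": [0,0,0],"turn": 0}]'

```text
clock: 11.03
tcp_pos: [0.4827, -0.1353, 0.3011]
orientation: [-2.306, -2.131, 0.003]
contact_force: [0.1, 0.7, -3.1]
grip_width: 0.0552
```

Run:
```python
from h import *
import pickle
pose(); m=camera_model('wrist'); im=grab_frame('wrist'); cv2.imwrite('pics/w8.png',im[:,:,::-1]);pickle.dump(m,open('w8.pkl','wb'))
rect(m,[.55,-.13],.15,.0005,.045,im,'pics/r8.png')
```

```text
t 11.03 tcp [ 0.4827 -0.1353  0.3011] jawdeg -4.51 w 0.0552 F [ 0.1  0.7 -3.1]
```

View pics/r8.png

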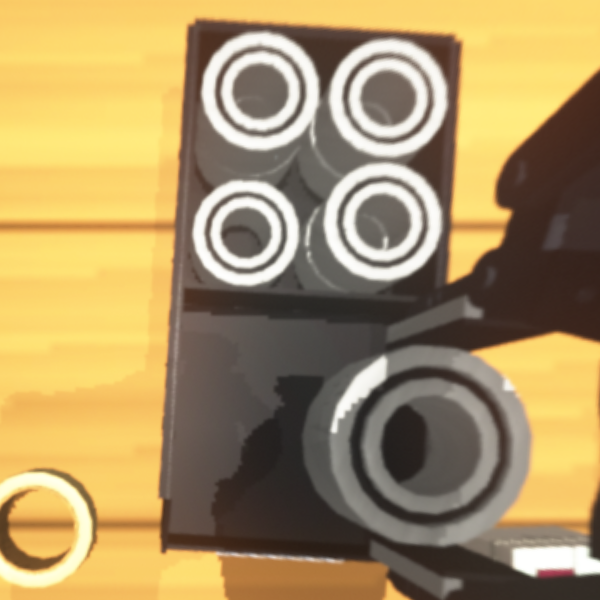

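Request:
apply_moves --deltas '[{"xyz": [0.006,0.005,-0.03],"turn": 0},{"xyz": [0,0,-0.03],"turn": 0},{"xyz": [0,0,-0.03],"turn": 0},{"xyz": [0,0,-0.015],"turn": 0},{"xyz": [0,0,-0.008],"turn": 0},{"xyz": [0,0,0],"turn": 0},{"xyz": [0,0,0],"turn": 0}]'

```text
clock: 11.67
tcp_pos: [0.4901, -0.1265, 0.1899]
orientation: [-2.299, -2.141, -0.001]
contact_force: [0.8, -0.1, -2.1]
grip_width: 0.0552
```

Request:
apply_moves --deltas '[{"xyz": [0,-0.002,-0.003],"turn": 0},{"xyz": [0,0,-0.002],"turn": 0},{"xyz": [0,0,-0.0015],"turn": 0},{"xyz": [0,0,0],"turn": 0},{"xyz": [0,0,0],"turn": 0}]'

```text
clock: 12.08
tcp_pos: [0.4899, -0.1297, 0.1835]
orientation: [2.301, 2.138, 0.0]
contact_force: [0.9, -0.8, -2.1]
grip_width: 0.0558
```

Request:
apply_moves --deltas '[{"xyz": [0,0,-0.0005],"turn": 0},{"xyz": [0,0,0],"turn": 0},{"xyz": [0,0,0],"turn": 0},{"xyz": [0,0,0],"turn": 0},{"xyz": [0,0,0],"turn": 0},{"xyz": [0,0,0.02],"turn": 0},{"xyz": [0,0,0.035],"turn": 0},{"xyz": [0,0,0.035],"turn": 0},{"xyz": [0,0,0.035],"turn": 0},{"xyz": [0,0,0.035],"turn": 0},{"xyz": [0,0,0.02],"turn": 0},{"xyz": [0,0,0],"turn": 0}]' --claw -0.75

```text
clock: 13.08
tcp_pos: [0.4914, -0.1293, 0.3674]
orientation: [2.296, 2.134, 0.006]
contact_force: [1.2, -0.7, 0.4]
grip_width: 0.0745
```

Request:
apply_moves --deltas '[{"xyz": [0,0.036,0],"turn": 0.015},{"xyz": [0,0.036,0],"turn": 0.015},{"xyz": [0,0.036,0],"turn": 0},{"xyz": [0,0.036,0],"turn": 0},{"xyz": [0,0.036,0],"turn": 0},{"xyz": [0,0.036,0],"turn": 0},{"xyz": [0,0,0],"turn": 0},{"xyz": [0,0,0],"turn": 0}]'

```text
clock: 13.75
tcp_pos: [0.4892, 0.0888, 0.3622]
orientation: [-2.262, -2.178, 0.0]
contact_force: [-1.3, -0.9, -1.6]
grip_width: 0.0749
```

Run:
```python
from h import *
import pickle
pose(); m=camera_model('wrist'); im=grab_frame('wrist'); cv2.imwrite('pics/w9.png',im[:,:,::-1]);pickle.dump(m,open('w9.pkl','wb'))
rect(m,[.55,.125],.15,.0005,.045,im,'pics/r9.png')
rect(m,[.48,.125],.075,.00025,.022,im,'pics/r9p.png')
t=grab_frame('top'); cv2.imwrite('pics/t9.png',t[:,:,::-1])
```

```text
t 13.75 tcp [0.4892 0.0888 0.3622] jawdeg -2.16 w 0.0749 F [-1.3 -0.9 -1.6]
```

View pics/r9.png

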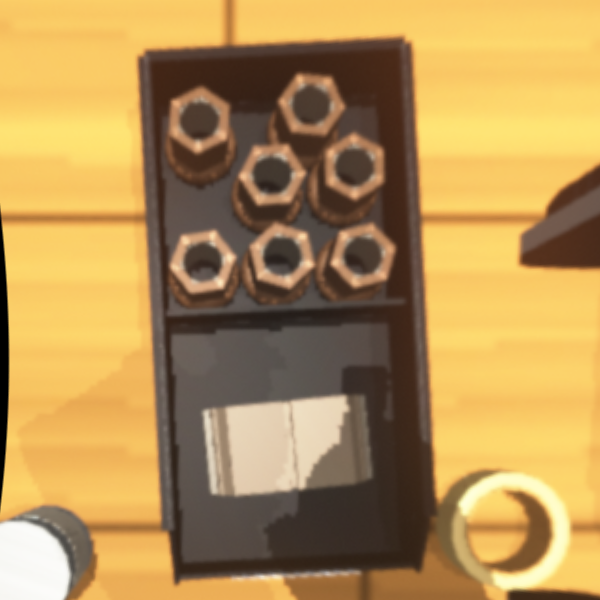

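View pics/r9p.png

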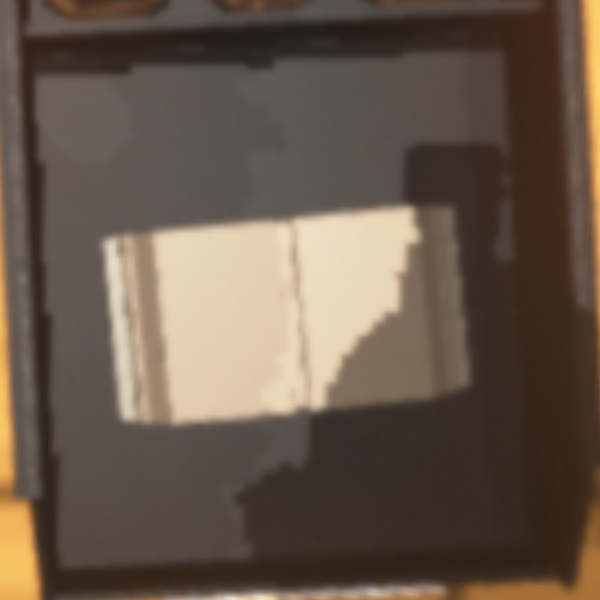

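View pics/t9.png

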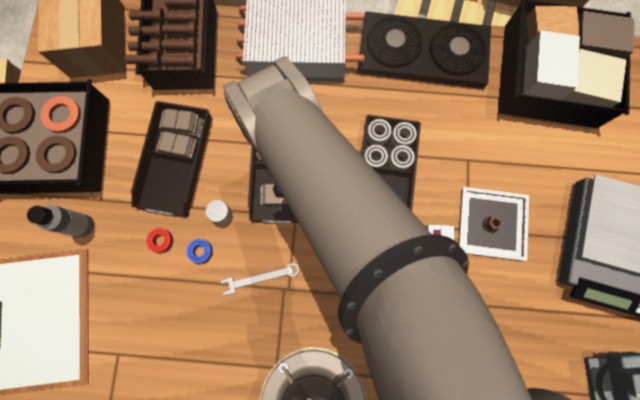

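The pad's lining centre is about (0.4755, 0.122), with its short axis at about +6°. The bearing has left pad_bin and the nut sits in the tray at (493,224).

Request:
apply_moves --deltas '[{"xyz": [-0.007,0.0165,-0.03],"turn": 0.071},{"xyz": [-0.007,0.0165,-0.03],"turn": 0.071},{"xyz": [0,0,-0.03],"turn": 0},{"xyz": [0,0,-0.03],"turn": 0},{"xyz": [0,0,-0.025],"turn": 0},{"xyz": [0,0,-0.015],"turn": 0},{"xyz": [0,0,-0.008],"turn": 0},{"xyz": [0,0,0],"turn": 0},{"xyz": [0,0,0],"turn": 0}]' --claw -0.55

```text
clock: 14.6
tcp_pos: [0.4762, 0.1187, 0.1948]
orientation: [2.11, 2.327, -0.001]
contact_force: [0.4, 0.3, 0.9]
grip_width: 0.0663
```

Run:
```python
from h import *
pose(); m=camera_model('wrist');im=grab_frame('wrist'); cv2.imwrite('pics/w10.png',im[:,:,::-1])
```

```text
t 14.6 tcp [0.4762 0.1187 0.1948] jawdeg 5.59 w 0.0663 F [0.4 0.3 0.9]
```

View pics/w10.png

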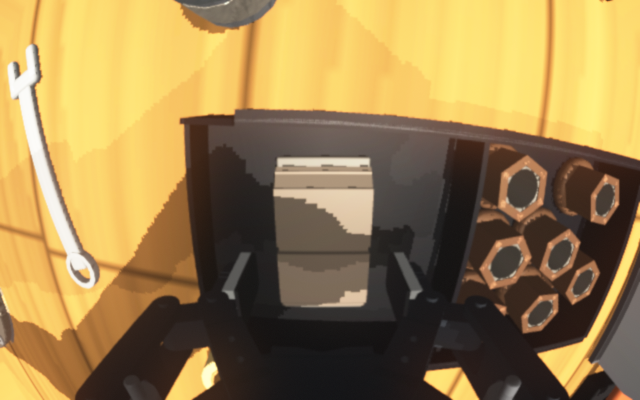

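Request:
apply_moves --deltas '[{"xyz": [0,0.003,-0.005],"turn": 0},{"xyz": [0,0,-0.004],"turn": 0},{"xyz": [0,0,-0.0015],"turn": 0},{"xyz": [0,0,0],"turn": 0},{"xyz": [0,0,0],"turn": 0}]'

```text
clock: 15.07
tcp_pos: [0.4758, 0.1224, 0.1843]
orientation: [2.109, 2.329, 0.0]
contact_force: [0.9, -0.3, 0.2]
grip_width: 0.0664
```

Request:
apply_moves --deltas '[{"xyz": [0,0,0],"turn": 0},{"xyz": [0,0,0],"turn": 0},{"xyz": [0,0,0],"turn": 0},{"xyz": [0,0,0],"turn": 0},{"xyz": [0,0,0],"turn": 0}]' --claw 0.3 --squeeze 50

```text
clock: 15.48
tcp_pos: [0.476, 0.1225, 0.1847]
orientation: [2.109, 2.328, 0.0]
contact_force: [-1.4, 0.3, 5.9]
grip_width: 0.0463
```

Request:
apply_moves --deltas '[{"xyz": [0,0,0.015],"turn": 0},{"xyz": [0,0,0.03],"turn": 0},{"xyz": [0,0,0.035],"turn": 0},{"xyz": [0,0,0.035],"turn": 0},{"xyz": [0,0,0],"turn": 0}]'

```text
clock: 15.9
tcp_pos: [0.4775, 0.1238, 0.3046]
orientation: [2.105, 2.325, 0.011]
contact_force: [1.0, 1.1, -2.1]
grip_width: 0.0461
```

Run:
```python
from h import *
pose(); im=grab_frame('wrist'); cv2.imwrite('pics/w11.png',im[:,:,::-1])
```

```text
t 15.9 tcp [0.4775 0.1238 0.3046] jawdeg 5.68 w 0.0461 F [ 1.   1.1 -2.1]
```

View pics/w11.png

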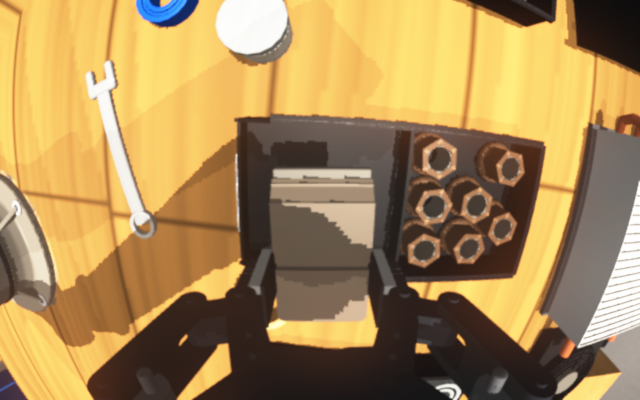

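Request:
apply_moves --deltas '[{"xyz": [0,0.035,0],"turn": -0.031},{"xyz": [0,0.035,0],"turn": -0.031},{"xyz": [0,0.035,0],"turn": -0.031},{"xyz": [0,0.035,0],"turn": -0.031},{"xyz": [0,0.035,0],"turn": -0.031},{"xyz": [0,0.035,0],"turn": -0.031},{"xyz": [0.001,0.035,0],"turn": 0},{"xyz": [0.002,0.035,0],"turn": 0},{"xyz": [0,0,0],"turn": 0},{"xyz": [0,0,0],"turn": 0}]'

```text
clock: 16.78
tcp_pos: [0.4772, 0.4044, 0.2971]
orientation: [-2.311, -2.126, 0.004]
contact_force: [0.8, -0.6, -2.7]
grip_width: 0.0462
```

Run:
```python
from h import *
pose(); m=camera_model('wrist');im=grab_frame('wrist'); cv2.imwrite('pics/w12.png',im[:,:,::-1])
```

```text
t 16.78 tcp [0.4772 0.4044 0.2971] jawdeg -4.75 w 0.0462 F [ 0.8 -0.6 -2.7]
```

View pics/w12.png

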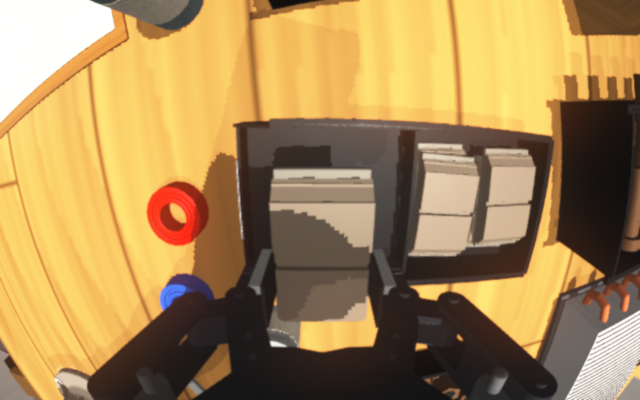

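Aligned over pad_bin, with the pad centred between its walls. I'll lower it now.

Request:
apply_moves --deltas '[{"xyz": [0.003,0,-0.03],"turn": 0},{"xyz": [0,0,-0.03],"turn": 0},{"xyz": [0,0,-0.025],"turn": 0},{"xyz": [0,0,-0.015],"turn": 0},{"xyz": [0,0,-0.006],"turn": 0},{"xyz": [0,0,0],"turn": 0},{"xyz": [0,0,0],"turn": 0}]'

```text
clock: 17.42
tcp_pos: [0.4822, 0.4023, 0.1939]
orientation: [-2.317, -2.122, -0.001]
contact_force: [-0.5, -0.1, -3.3]
grip_width: 0.0463
```

Request:
apply_moves --deltas '[{"xyz": [0,0.001,-0.005],"turn": 0},{"xyz": [0,0,-0.003],"turn": 0},{"xyz": [0,0,-0.0015],"turn": 0},{"xyz": [0,0,0],"turn": 0},{"xyz": [0,0,0],"turn": 0}]'

```text
clock: 17.83
tcp_pos: [0.4821, 0.4038, 0.1849]
orientation: [2.316, 2.122, 0.002]
contact_force: [0.0, -2.7, 5.0]
grip_width: 0.0466
```

Request:
apply_moves --deltas '[{"xyz": [0,0,0],"turn": 0},{"xyz": [0,0,0],"turn": 0},{"xyz": [0,0,0],"turn": 0},{"xyz": [0,0,0],"turn": 0},{"xyz": [0,0,0.02],"turn": 0},{"xyz": [0,0,0.035],"turn": 0},{"xyz": [0,0,0.035],"turn": 0},{"xyz": [0,0,0.035],"turn": 0},{"xyz": [0,0,0.035],"turn": 0},{"xyz": [0,0,0.02],"turn": 0},{"xyz": [0,0,0],"turn": 0}]' --claw -0.55

```text
clock: 18.75
tcp_pos: [0.4824, 0.405, 0.3693]
orientation: [-2.316, -2.123, -0.014]
contact_force: [0.5, 1.0, 0.3]
grip_width: 0.0665
```

Run:
```python
from h import *
pose(); m=camera_model('wrist');im=grab_frame('wrist'); cv2.imwrite('pics/w13.png',im[:,:,::-1])
```

```text
t 18.75 tcp [0.4824 0.405  0.3693] jawdeg -4.99 w 0.0665 F [0.5 1.  0.3]
```

View pics/w13.png

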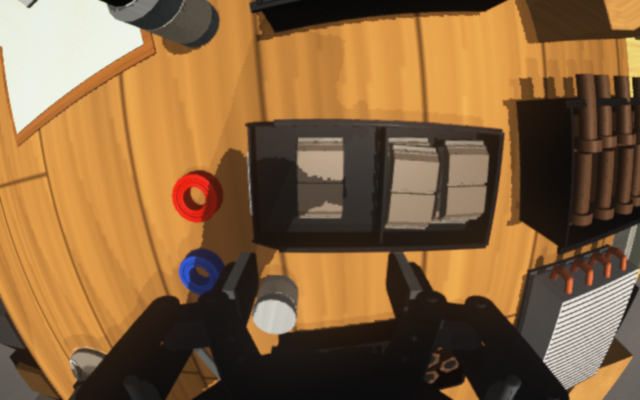

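The pad lies flat in pad_bin's front compartment around (321,178). Now back to the tray for the nut.

Request:
apply_moves --deltas '[{"xyz": [0,-0.037,0],"turn": 0.016},{"xyz": [0,-0.037,0],"turn": 0.016},{"xyz": [0,-0.037,0],"turn": 0.016},{"xyz": [0,-0.037,0],"turn": 0.016},{"xyz": [0,-0.037,0],"turn": 0.016},{"xyz": [0,-0.037,0],"turn": 0.016},{"xyz": [0,-0.037,0],"turn": 0.016},{"xyz": [0,-0.037,0],"turn": 0.016},{"xyz": [0,-0.037,0],"turn": 0.016},{"xyz": [0,-0.037,0],"turn": 0.016},{"xyz": [0,-0.037,0],"turn": 0.016},{"xyz": [0,-0.037,0],"turn": 0.016}]' --claw -0.2

```text
clock: 19.8
tcp_pos: [0.481, -0.0426, 0.3626]
orientation: [-2.1, -2.335, 0.002]
contact_force: [-0.4, -0.8, -0.4]
grip_width: 0.051
```

Request:
apply_moves --deltas '[{"xyz": [-0.004,-0.036,0],"turn": 0},{"xyz": [-0.004,-0.036,0],"turn": 0},{"xyz": [-0.004,-0.036,0],"turn": 0},{"xyz": [-0.004,-0.036,0],"turn": 0},{"xyz": [-0.004,-0.036,0],"turn": 0},{"xyz": [-0.004,-0.036,0],"turn": 0},{"xyz": [-0.004,-0.036,0],"turn": 0},{"xyz": [-0.004,-0.036,0],"turn": 0},{"xyz": [-0.004,-0.036,0],"turn": 0},{"xyz": [0,-0.02,0],"turn": 0},{"xyz": [0,0,0],"turn": 0},{"xyz": [0,0,0],"turn": 0}]'

```text
clock: 20.8
tcp_pos: [0.445, -0.3856, 0.362]
orientation: [-2.103, -2.33, -0.0]
contact_force: [0.3, 1.3, -1.1]
grip_width: 0.0512
```

Run:
```python
from h import *
pose(); m=camera_model('wrist');im=grab_frame('wrist'); cv2.imwrite('pics/w14.png',im[:,:,::-1])
rect(m,[.446,-.4025],.03,.0001,.036,im,'pics/r14.png')
```

```text
t 20.8 tcp [ 0.445  -0.3856  0.362 ] jawdeg 5.86 w 0.0512 F [ 0.3  1.3 -1.1]
```

View pics/w14.png

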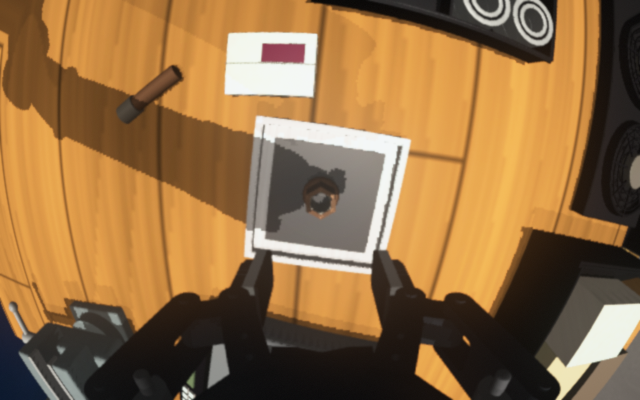

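View pics/r14.png

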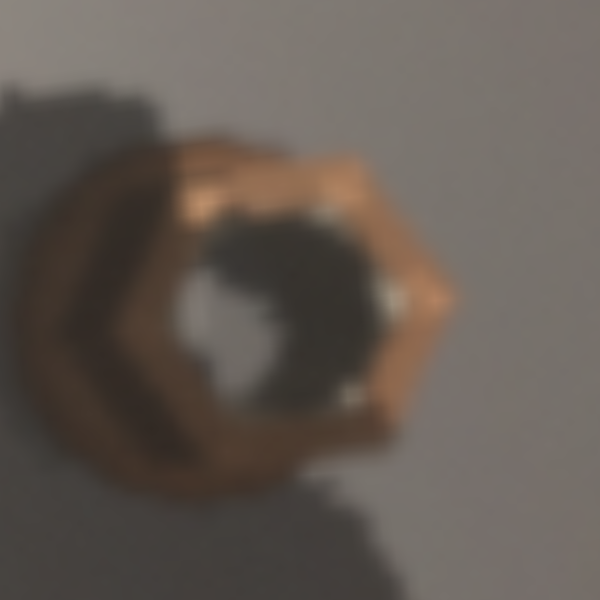

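Request:
apply_moves --deltas '[{"xyz": [0,-0.0155,-0.03],"turn": 0},{"xyz": [0,0,-0.03],"turn": 0},{"xyz": [0,0,-0.03],"turn": 0},{"xyz": [0,0,-0.03],"turn": 0},{"xyz": [0,0,-0.03],"turn": 0},{"xyz": [0,0,-0.013],"turn": 0},{"xyz": [0,0,-0.007],"turn": 0},{"xyz": [0,0,0],"turn": 0},{"xyz": [0,0,0],"turn": 0}]'

```text
clock: 21.6
tcp_pos: [0.4467, -0.3998, 0.1948]
orientation: [2.1, 2.335, 0.001]
contact_force: [0.3, 0.5, 0.4]
grip_width: 0.0515
```

Request:
apply_moves --deltas '[{"xyz": [0,0,0],"turn": 0},{"xyz": [0,0,0],"turn": 0},{"xyz": [0,0,0],"turn": 0},{"xyz": [0,0,0],"turn": 0},{"xyz": [0,0,0],"turn": 0},{"xyz": [0,0,0],"turn": 0}]' --claw 0.6 --squeeze 40

```text
clock: 22.1
tcp_pos: [0.4465, -0.4005, 0.1956]
orientation: [2.1, 2.332, -0.0]
contact_force: [-2.2, 0.9, 7.8]
grip_width: 0.0287
```

Run:
```python
from h import *
pose(); im=grab_frame('wrist'); cv2.imwrite('pics/w15.png',im[:,:,::-1])
```

```text
t 22.1 tcp [ 0.4465 -0.4005  0.1956] jawdeg 6.0 w 0.0287 F [-2.2  0.9  7.8]
```

View pics/w15.png

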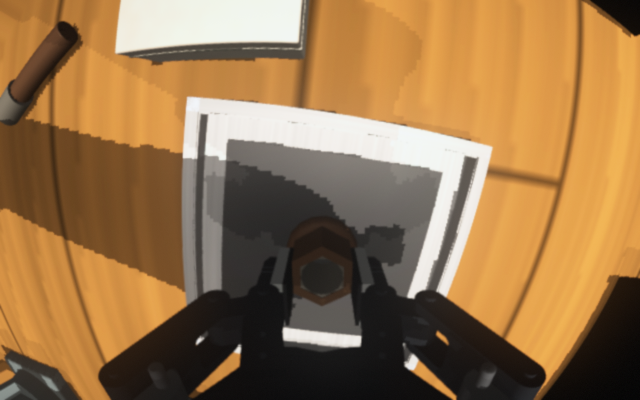

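Request:
apply_moves --deltas '[{"xyz": [0,0,0.03],"turn": 0},{"xyz": [0,0,0.035],"turn": 0},{"xyz": [0,0,0.035],"turn": 0},{"xyz": [0.002,0.035,0.01],"turn": 0},{"xyz": [0.002,0.035,0],"turn": 0},{"xyz": [0.002,0.035,0],"turn": 0},{"xyz": [0.002,0.035,0],"turn": 0},{"xyz": [0.002,0.035,0],"turn": 0},{"xyz": [0.002,0.035,0],"turn": 0},{"xyz": [0.002,0.035,0],"turn": 0},{"xyz": [0.002,0.035,0],"turn": 0},{"xyz": [0.002,0.035,0],"turn": 0}]'

```text
clock: 23.15
tcp_pos: [0.4635, -0.0836, 0.3043]
orientation: [2.102, 2.333, 0.0]
contact_force: [0.8, 0.3, -1.7]
grip_width: 0.0288
```

Request:
apply_moves --deltas '[{"xyz": [0.0025,0.035,0],"turn": -0.01},{"xyz": [0.0025,0.035,0],"turn": -0.01},{"xyz": [0.0025,0.035,0],"turn": -0.01},{"xyz": [0.0025,0.035,0],"turn": -0.01},{"xyz": [0.002,0.035,0],"turn": -0.01},{"xyz": [0.002,0.035,0],"turn": 0},{"xyz": [0,0,0],"turn": 0},{"xyz": [0,0,0],"turn": 0}]'

```text
clock: 23.82
tcp_pos: [0.4775, 0.1274, 0.3044]
orientation: [2.154, 2.287, 0.003]
contact_force: [-0.5, -0.9, -2.2]
grip_width: 0.029
```

Run:
```python
from h import *
pose(); im=grab_frame('wrist'); cv2.imwrite('pics/w16.png',im[:,:,::-1])
```

```text
t 23.82 tcp [0.4775 0.1274 0.3044] jawdeg 3.43 w 0.029 F [-0.5 -0.9 -2.2]
```

View pics/w16.png

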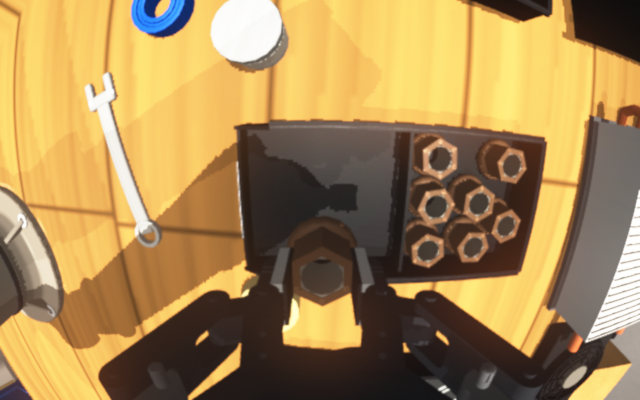

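The nut is held over the empty nut_bin compartment. I'll lower it to a TCP height of about 0.1966.

Request:
apply_moves --deltas '[{"xyz": [0,0,-0.03],"turn": 0},{"xyz": [0,0,-0.03],"turn": 0},{"xyz": [0,0,-0.025],"turn": 0},{"xyz": [0,0,-0.012],"turn": 0},{"xyz": [0,0,-0.005],"turn": 0},{"xyz": [0,0,0],"turn": 0},{"xyz": [0,0,0],"turn": 0}]'

```text
clock: 24.45
tcp_pos: [0.4784, 0.1247, 0.2026]
orientation: [2.16, 2.28, 0.002]
contact_force: [0.5, 0.3, -0.9]
grip_width: 0.0286
```

Request:
apply_moves --deltas '[{"xyz": [0,0.001,-0.003],"turn": 0},{"xyz": [0,0,-0.0015],"turn": 0},{"xyz": [0,0,-0.0015],"turn": 0},{"xyz": [0,0,0],"turn": 0},{"xyz": [0,0,0],"turn": 0}]'

```text
clock: 24.87
tcp_pos: [0.4783, 0.1261, 0.1966]
orientation: [2.159, 2.281, 0.002]
contact_force: [-1.1, -1.5, 5.9]
grip_width: 0.0291
```

Contact at the expected height. I'll release and retreat up and back towards −y so the cameras get a clear view.

Request:
apply_moves --deltas '[{"xyz": [0,0,0],"turn": 0},{"xyz": [0,0,0],"turn": 0},{"xyz": [0,0,0],"turn": 0},{"xyz": [0,0,0],"turn": 0},{"xyz": [0,0,0.015],"turn": 0},{"xyz": [0,0,0.035],"turn": 0},{"xyz": [0,0,0.035],"turn": 0},{"xyz": [0,0,0.035],"turn": 0},{"xyz": [0,0,0.035],"turn": 0},{"xyz": [0,0,0.035],"turn": 0},{"xyz": [0,0,0.02],"turn": 0},{"xyz": [0,0,0],"turn": 0}]' --claw -0.2

```text
clock: 25.87
tcp_pos: [0.4789, 0.1269, 0.4103]
orientation: [2.156, 2.278, 0.01]
contact_force: [0.0, -0.1, 0.9]
grip_width: 0.0511
```

Request:
apply_moves --deltas '[{"xyz": [0,-0.037,0],"turn": 0},{"xyz": [0,-0.037,0],"turn": 0},{"xyz": [0,-0.037,0],"turn": 0},{"xyz": [0,-0.037,0],"turn": 0},{"xyz": [0,-0.037,0],"turn": 0},{"xyz": [0,-0.037,0],"turn": 0},{"xyz": [0,-0.037,0],"turn": 0},{"xyz": [0,-0.037,0],"turn": 0},{"xyz": [0,-0.037,0],"turn": 0},{"xyz": [0,-0.037,0],"turn": 0},{"xyz": [0,-0.037,0],"turn": 0},{"xyz": [0,-0.037,0],"turn": 0}]'

```text
clock: 26.87
tcp_pos: [0.4772, -0.3199, 0.4046]
orientation: [-2.159, -2.28, 0.001]
contact_force: [0.3, -0.1, 0.3]
grip_width: 0.0514
```

Request:
apply_moves --deltas '[{"xyz": [-0.015,-0.036,0],"turn": 0},{"xyz": [-0.015,-0.036,0],"turn": 0},{"xyz": [-0.015,-0.036,0],"turn": 0},{"xyz": [-0.015,-0.036,0],"turn": 0},{"xyz": [-0.015,-0.036,0],"turn": 0},{"xyz": [0,0,0],"turn": 0},{"xyz": [0,0,0],"turn": 0}]'

```text
clock: 27.45
tcp_pos: [0.4005, -0.5007, 0.4038]
orientation: [-2.165, -2.274, 0.001]
contact_force: [-0.4, 0.6, 0.3]
grip_width: 0.0513
```

Run:
```python
from h import *
pose()
for n in('top','scene'): cv2.imwrite(f'pics/{n}F.png',grab_frame(n)[:,:,::-1])
a=cv2.imread('pics/topF.png')[90:265,120:460]
cv2.imwrite('pics/topFc.png',cv2.resize(a,None,fx=2.3,fy=2.3,interpolation=cv2.INTER_CUBIC))
a=cv2.imread('pics/sceneF.png')[130:310,190:520]
cv2.imwrite('pics/sceneFc.png',cv2.resize(a,None,fx=2.3,fy=2.3,interpolation=cv2.INTER_CUBIC))
# bystander check
m=camera_model('top');i0=cv2.imread('pics/top0.png');i1=cv2.imread('pics/topF.png')
for nm,(x,y,w,h) in dict(tin=(200,193,36,36),tape=(308,198,36,36),carton=(422,220,34,46)).items():
    for i in(i0,i1):
        hs=cv2.cvtColor(i[y:y+h,x:x+w],cv2.COLOR_BGR2HSV)
        mk=(hs[:,:,2]>185)&((hs[:,:,1]<60) if nm!='tape' else (hs[:,:,1]>-1)&(i[y:y+h,x:x+w,1]>200))
        yy,xx=np.nonzero(mk); print(nm,len(xx),round(xx.mean()+x,2),round(yy.mean()+y,2))
```

```text
t 27.45 tcp [ 0.4005 -0.5007  0.4038] jawdeg 2.82 w 0.0513 F [-0.4  0.6  0.3]
tin 357 216.18 210.26
tin 359 216.23 210.28
tape 206 324.6 214.91
tape 205 324.6 214.85
carton 792 441.73 243.76
carton 790 441.67 243.77
```

View pics/topFc.png

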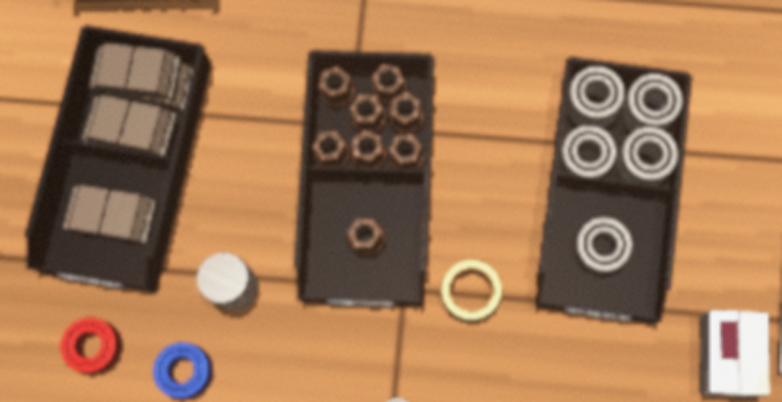

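View pics/sceneFc.png

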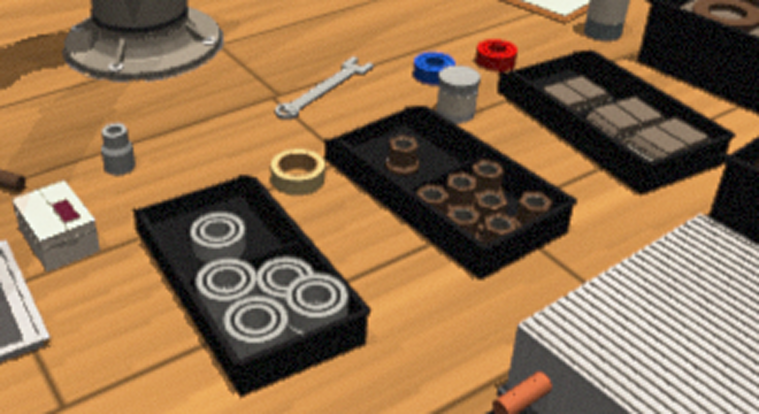

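Both views show each part lying flat in its own bin's front compartment: pad at (108,214), nut at (365,235) and bearing at (604,244) in the enlarged top crop. The bystanders moved less than 0.1 px.

```bash
python3 -c "
from bench import r
print(r.hand_in())"
```

```text
the job is handed in; nothing more can be done
None
```

All three parts are in the front compartments of their own bins, and the job is handed in at about 27.5 s on the robot's clock. I parked the nut in the tray, moved the bearing to bearing_bin, moved the pad to pad_bin (long side across), then moved the nut from the tray to nut_bin.

The last top and scene pictures show all three lying flat as before, and the tray is out of both final crops. The tin, tape roll and carton moved less than 0.1 px against the first picture. The gripper was clear of everything, and the highest force shown at the end of any move was about 8 N. No check failed. The bin and part positions from the top and wrist views differed by a few mm, up to about 1 cm in y for pad_bin.

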